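# Bring the plate under the viewing shield and hold the shield at the index

## Task

With the amber light shield still shut, push the plate carrier along its rails until it clicks into the viewing station under the shield, where the green tab on the carrier meets the green line on the base, and leave it seated there. Then swing the shield up by its black ball knob until its yellow pointer is in line with the red index arm, and finish the program still holding it there, because it falls shut when let go. Do not shift the red index arm, and leave the amber bottle, the beaker and the dish where they are.

Things in the scene. Friction and masses are not known exactly. Their poses are not given: they have to be found in the camera images.
- viewing_stand: Fixed aluminium stand at a varying yaw. Origin on the bench at the viewing station; +y runs along the rails to the loading end, +x away from the robot. Base 12 mm high, x +/-100, y -115 to +285 mm; green line on its front at y = 0. Hinge posts at x 75, y +/-80, up to z 92 mm; white upright protractor arc at y = -90, radius 96 mm about the hinge line, up to z 182 mm.
- carrier (a joint): Slide of the grey plate carrier (104 x 140 mm; 12-well plate fixed in it, top at z 53 mm) along the stand's -y: 0 m = loading end, 0.160 = seated in the viewing station's detent, 0.180 = end of travel. Starts at 0 to 0.05. Slides with about 2 N, about 7 N over a detent crest; crests 6 mm before and behind the seat, past the first one the sprung ball pulls it in.
- carrier_post (a point): Centre of the top of the carrier's upright black push post, 16 mm diameter, top at z 100 mm, foot at z 33 mm (22 mm steel collar round its lowest 4 mm). In the stand's frame it is at x = -90 mm, y = 260 mm - joint carrier; in front of the plate, at the carrier's trailing (+y) end.
- shield (a joint): Hinge of the amber light shield (150 x 142 mm, black frame 8 mm thick, about 0.4 kg) about the stand's y axis: 0 rad = shut, level; grows as its front edge swings up and back; at most 1.4. Nothing holds it: it falls shut.
- shield_hinge (a point): Middle of the hinge line, at x = 75, y = 0, z = 86 mm in the stand's frame.
- shield_knob (a point): Centre of the black ball knob, 24 mm diameter, on a 10 mm neck at the middle of the shield's front edge, 180 mm from the hinge line; when shut it is at x = -105, y = 0, z = 86 mm in the stand's frame. It is free all round and can be pinched from above.
- shield_pointer (a point): Outer end of the yellow pointer on the shield's -y side, 110 mm from the hinge line and in the shield's plane; its x axis lies along the shield.
- index_arm (a joint): Stiff hinge of the red index arm about the same axis as the shield, counted the same way (0 = level); set somewhere between 0.65 and 1.05 rad. Shield and index are in line when both joints are equal.
- index_tip (a point): End of the red index arm, 110 mm from the hinge line, at y = -93 mm in the stand's frame; its x axis lies along the arm.
- amber_bottle: Brown bottle with a black cap, 46 mm diameter, 85 mm high, standing behind the rails; origin at the centre of its foot. Leave alone.
- beaker: Small clear beaker, 45 mm diameter, 59 mm high, standing at the -y end of the stand; origin at the centre of its foot. Leave alone.
- dish: Flat round petri dish with pink content, 59 mm diameter, 15 mm high, lying in front of the stand's -y end; origin at the centre of its foot. Leave alone.

How it is judged:
By the outcome, as a careful person would: the job done as asked, in the order asked, and still so for the second after the job is handed in, while the arm keeps its last pose, push and grip.
It also fails if it takes over 58 s, if anything falls off the work surface, if the arm or the gripper's body presses on something with over 40 N, if the wrist force passes 120 N, or if a joint passes its speed limit or range.

## Robot

A 6-joint arm with a two-finger parallel gripper is mounted at the origin on a cart in front of the work surface, level with it; the furniture and walls round the work are solid. World frame = base frame: x ahead of the robot, y to its left, z up, the work surface at z = 0. Lengths are in m, angles in degrees, forces in N, time in s.
With the tool pointing down it reaches from about 0.375 to 0.9 m from the base axis. Payload 3.1 kg.
Tool frame: the origin (TCP) lies midway between the tips of the shut fingers; the grasp point (between the pads) lies 19 mm behind it; z points along the fingers, y is the line along which they close (so a half turn about z gives the same grasp; the last joint's range is limited). The gripper opens to 87 mm and grips with 3 to 60 N. Pads are 19 mm wide; open, the fingers measure 117 mm over their backs; the gripper's body (75 mm by 190 mm) begins 51 mm behind the grasp point.
Start: joints at [63.627, 30.224, 82.088, -0, 67.689, -10.227], TCP at [0.174, 0.6, 0.223] pointing down, gripper open.
Joint ranges: [-176.69, 176.69], [-43.24, 126.21], [12.49, 139.97], [-82, 262], [0, 151.66], [-163.58, 163.58]. Speed limits (degrees/s): [159.86, 159.86, 180, 180, 180, 180].

## Interface

Orientations are given as a 3x3 rotation matrix whose columns are the frame's x, y, z axes.
In Python, from rig import bot gives the robot as it stands.
- The arm moves only by the shell command python3 steer.py 'ROWS'. ROWS is a JSON object with one list for each field, all of the same length, 1 to 20, a row being the entries at one place: x, y, z (the shift in normalised numbers (1 is 0.4 m)), rx, ry, rz (a rotation vector in normalised numbers (1 is 90 degrees)), jaw (the opening from 0.0 (shut) to 1.0 (fully open)); each row is the pose to reach, as a shift and turn from the pose commanded when the command began, along the tool's axes at that moment; what a row does not reach only later rows make up. A row lasts 1/10 s, in which the tool goes at most 0.05 m and 8.59 degrees, less where a joint would pass 70% of its speed; a pose out of reach is approached as far as the arm can. The fingers move at their own pace and stop on an object; the grip force is fixed at half the most. Time passes only in rows, so rows that do not move let the fingers close. It prints the time, the measured TCP pose, the force, the opening and the grip force at its end. Shift and turn numbers lie between -1 and 1, and a call with a number outside is refused. Input that does not fit is refused with a message, and nothing moves.
- bot.read_state(): the state, without advancing time (a new reading comes with each control period).
- bot.capture(name): name is "side" or "top"; returns a dict with "color" (420x560x3 uint8, red, green, blue), "K" (3x3 intrinsics, pixels), "view" (4x4, takes a point from world to camera coordinates). Camera axes: x right, y up, looking along -z (the intrinsics and any distortion apply to the point x, -y, -z); pixel columns grow to the right and rows downward; lengths in m; the calibration is good to about 2 mm. A picture is of the moment at which its call begins. There is no depth.
- bot.hand_in(): hands the job in; it is judged then, once.
The state is a dict: "time_s": time; "joint_positions": joint angles; "qvel": joint speeds; "tau": joint torques, N m; "position": TCP position; "tcp_rot": TCP orientation; "force": force on the tool from outside, world axes, zero at the start; "moment": the same for the moment, N m; "opening": opening from 0.0 (shut) to 1.0 (fully open); "grasp_force": force on a finger pad.
Only numpy, scipy, OpenCV 4.12 (cv2) and the standard library are available. Lean on these libraries where they do the work, as an engineer would, in place of code of your own. Each camera call takes 0.05 s, during which the arm holds its last target. There are 200 camera calls.

## Working session

There is one attempt and no reset: what is moved stays moved. The work goes in short steps, Python scripts to look and compute and a shell command to move; the robot and the scene stay as the last step left them, time stands still between calls to the robot, and variables do not carry over. Pictures are saved under pics/ and viewed, at most 11 in all, crops included, and the job is handed in when it is done.

```bash
ls; mkdir -p pics
python3 - <<'E'
from rig import bot
import cv2,numpy as np
for n in("side","top"):
    c=bot.capture(n); cv2.imwrite(f"pics/{n}0.png",c["color"][:,:,::-1]); print(n,c["K"].tolist(),np.round(c["view"],4).tolist(),[k for k in c])
s=bot.read_state(); print(s["time_s"],s["position"],np.round(s["tcp_rot"],3).tolist(),s["opening"])
E
```

```text
pics
rig.py
steer.py
side [[475.3361939018953, 0.0, 277.0514552063815], [0.0, 475.3361939018953, 206.46205114163615], [0.0, 0.0, 1.0]] [[0.8506, -0.5251, 0.0257, -0.5174], [0.1802, 0.3371, 0.924, -0.2048], [-0.4939, -0.7814, 0.3814, -0.6843], [0.0, 0.0, 0.0, 1.0]] ['color', 'K', 'view']
top [[508.12447101439994, 0.0, 282.93280220671875], [0.0, 508.12447101439994, 207.32094274393802], [0.0, 0.0, 1.0]] [[0.008, -0.9999, -0.0149, 0.0146], [0.9916, 0.006, 0.1295, -0.6162], [-0.1294, -0.0158, 0.9915, -1.017], [0.0, 0.0, 0.0, 1.0]] ['color', 'K', 'view']
0.1 [0.17346931 0.59975156 0.22167984] [[-0.961, 0.278, -0.001], [0.278, 0.961, -0.002], [0.0, -0.002, -1.0]] 0.9975088464177949
```

View pics/side0.png

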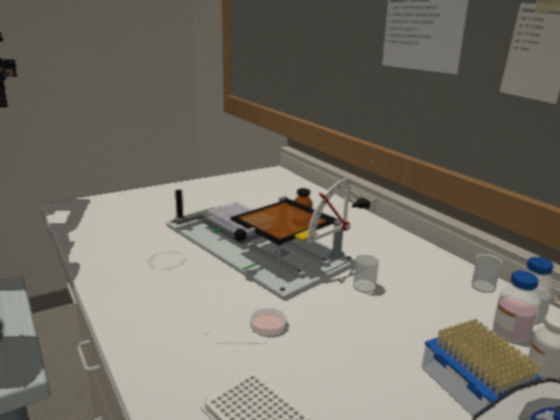

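View pics/top0.png

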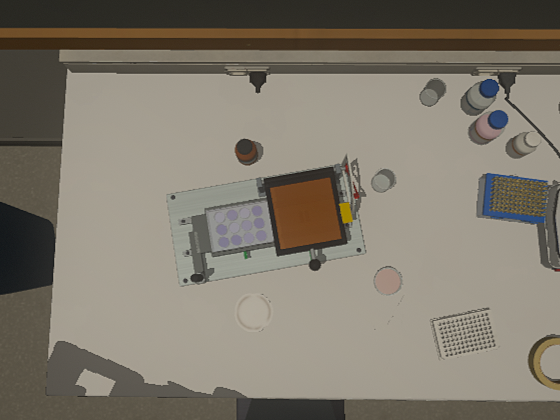

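The top view shows the post top near (197,278), the knob near (315,265) and the base corners near (170,195) and (362,250). In the side view the post top is near (179,192), the knob near (240,235), and the red arm runs from (347,226) to (321,194). I'll zoom in on both for exact pixels.

Run:
```python
import cv2
a=cv2.imread("pics/top0.png")[145:295,160:400]; cv2.imwrite("pics/topz.png",cv2.resize(a,None,fx=3.3,fy=3.3,interpolation=cv2.INTER_CUBIC))
a=cv2.imread("pics/side0.png")[165:300,160:390]; a=cv2.convertScaleAbs(a,alpha=1.3,beta=10);cv2.imwrite("pics/sidez.png",cv2.resize(a,None,fx=3.4,fy=3.4,interpolation=cv2.INTER_CUBIC))
```

```text
(no output)
```

View pics/topz.png

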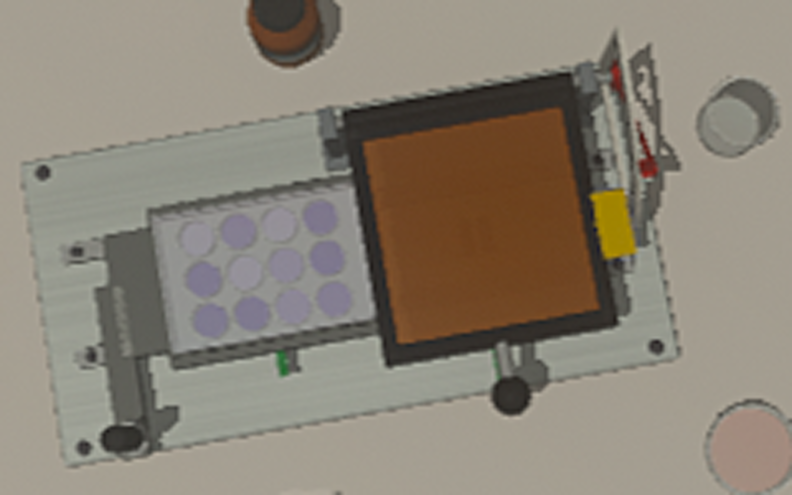

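View pics/sidez.png

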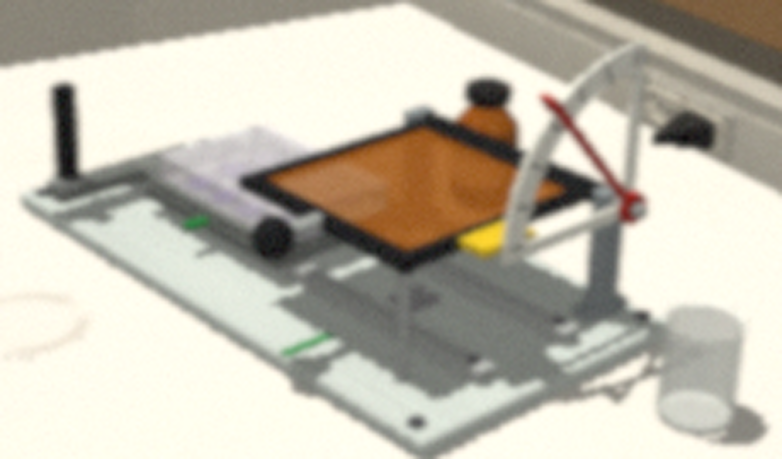

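Top zoom: knob (511,395), post top about (113,438), base corners (22,162), (68,466) and (681,357), index tip (648,170). Side zoom: knob (272,239), post top (64,88), base corners (425,447) and (25,198), index tip (547,97), hub (630,207).

```bash
cat > h.py <<'E'
from rig import bot
import cv2,numpy as np
from scipy.optimize import least_squares
from scipy.spatial.transform import Rotation as R
def proj(c,P):
    p=(c["view"]@np.r_[P,1])[:3]*[1,-1,-1]; q=c["K"]@p; return q[:2]/q[2]
def tri(cs,uv): # triangulate
    r=least_squares(lambda P:np.r_[tuple(proj(c,P)-u for c,u in zip(cs,uv))],[.5,.2,.08]); return r.x,abs(r.fun).max()
E
cat > fit.py <<'E'
from h import *
T=bot.capture("top");S=bot.capture("side")
t=lambda u,v:np.array([160+(u+.5)/3.3-.5,145+(v+.5)/3.3-.5]); s=lambda u,v:np.array([160+(u+.5)/3.4-.5,165+(v+.5)/3.4-.5])
for n,a,b in[("knob",t(511,395),s(272,239)),("post",t(113,438),s(64,88)),("tip",t(648,170),s(547,97)),("hub",t(617,76),s(630,207)),("cornNR",t(681,357),s(425,447)),("cornNL",t(68,466),s(25,198))]:
    print(n,tri([T,S],[a,b]))
def pts(x):
    W=lambda p:np.r_[R.from_euler('z',x[2]).as_matrix()[:2,:2]@p[:2]+x[:2],p[2]]
    k=W(np.array([-.105,0,.086]));po=W(np.array([-.09,.26-x[3],.1]));ti=W(np.array([.075-.11*np.cos(x[4]),-.093,.086+.11*np.sin(x[4])]))
    c=lambda a,b:W(np.array([a,b,.012]))
    return [(T,k,t(511,395)),(S,k,s(272,239)),(T,po,t(113,438)),(S,po,s(64,88)),(T,ti,t(648,170)),(S,ti,s(547,97)),(T,c(.1,.285),t(22,162)),(T,c(-.1,.285),t(68,466)),(T,c(-.1,-.115),t(681,357)),(S,c(-.1,-.115),s(425,447)),(S,c(-.1,.285),s(25,198)),
     (T,W(np.array([.075,-.093,.086])),t(617,76)),(S,W(np.array([.075,-.093,.086])),s(630,207))]
r=least_squares(lambda x:np.concatenate([proj(c,P)-u for c,P,u in pts(x)]),[.6,0,0.1,.02,.85],loss='soft_l1')
print(r.x,np.degrees(r.x[2])); print(np.round(np.array([proj(c,P)-u for c,P,u in pts(r.x)]),1).tolist())
print([np.round(pts(r.x)[i][1],4).tolist() for i in(0,2,4)])
E
python3 fit.py
```

```text
knob (array([ 0.49803946, -0.04471314,  0.08483768]), np.float64(0.1035618398645397))
post (array([0.47106677, 0.18917932, 0.0980056 ]), np.float64(0.2107538936427602))
tip (array([ 0.62086616, -0.11661922,  0.16833571]), np.float64(0.07964901682333902))
hub (array([ 0.6908054 , -0.10881136,  0.08721847]), np.float64(0.014308694338353689))
cornNR (array([ 0.52524882, -0.15737366,  0.00975238]), np.float64(0.4828352743084565))
cornNL (array([0.45371093, 0.23416318, 0.00709392]), np.float64(0.9631574853727045))
[ 0.60148865 -0.02773261  0.17948642  0.02399658  0.85133968] 10.28381441814227
[[1.0, -0.2], [0.4, -0.2], [0.3, -0.0], [-0.2, -0.7], [1.3, 0.1], [0.5, 0.2], [0.0, -0.6], [-0.5, -0.1], [1.1, 0.3], [-0.8, -0.4], [-1.8, -2.0], [-1.6, -0.4], [-0.6, -0.1]]
[[0.4982, -0.0465, 0.086], [0.4708, 0.1884, 0.1], [0.6206, -0.1188, 0.1687]]
```

Everything agrees with the text: knob z is 85 mm against 86, post z 98 against 100, yaw 10.3°, carrier 0.024, index about 0.85 rad. I'll add a helper that works out offsets, then approach the post with the fingers closing along the rails.

```bash
cat >> h.py <<'E'
O=np.array([.6015,-.0277]);YAW=.1795
RS=R.from_euler('z',YAW).as_matrix()
W=lambda p:RS@np.array(p)+np.r_[O,0]
DOWN=RS@np.diag([-1.,1,-1])
def go(p,rot=DOWN): # p stand-frame TCP target
    s=bot.read_state();M=s["tcp_rot"]
    print("d",np.round(M.T@(W(p)-s["position"]),4),"rv",np.round(R.from_matrix(M.T@rot).as_rotvec(degrees=True),1))
def stand():
    s=bot.read_state();print("t",s["time_s"],"tcp stand",np.round(RS.T@(s["position"]-np.r_[O,0]),4),"F stand",np.round(RS.T@s["force"],1),"open",round(s["opening"],3),"grip",s["grasp_force"])
E
python3 -c "
from h import *
go([-.09,.236,.14]);go([-.09,.236,.062])"
```

```text
d [-0.4    -0.3125  0.0823] rv [ -0.1  -0.  -26.4]
d [-0.4    -0.3124  0.1603] rv [ -0.1  -0.  -26.4]
```

The rows are not in the units I measure in: shifts go in shares of 0.4 m and turns go in shares of 90 degrees. I convert before sending: -0.4 m is -1, -0.3125 m is -0.7813, -26.4 degrees is -0.2933.

```bash
python3 steer.py '{"x": [-0.25, -0.5, -0.75, -1, -1, -1, -1, -1, -1, -1, -1, -1, -1, -1, -1, -1], "y": [-0.2, -0.39, -0.585, -0.7813, -0.7813, -0.7813, -0.7813, -0.7813, -0.7813, -0.7813, -0.7813, -0.7813, -0.7813, -0.7813, -0.7813, -0.7813], "z": [0.05, 0.1, 0.15, 0.2, 0.2, 0.2, 0.2, 0.2, 0.2, 0.2, 0.2, 0.2, 0.2, 0.2, 0.2, 0.2], "rx": [0, 0, 0, 0, 0, 0, 0, 0, 0, 0, 0, 0, 0, 0, 0, 0], "ry": [0, 0, 0, 0, 0, 0, 0, 0, 0, 0, 0, 0, 0, 0, 0, 0], "rz": [-0.0778, -0.1556, -0.2333, -0.2933, -0.2933, -0.2933, -0.2933, -0.2933, -0.2933, -0.2933, -0.2933, -0.2933, -0.2933, -0.2933, -0.2933, -0.2933], "jaw": [1, 1, 1, 1, 1, 1, 1, 1, 1, 1, 1, 1, 1, 1, 1, 1]}'; python3 -c "
from h import *
stand();go([-.09,.236,.062])
c=bot.capture('side')['color'][100:260,140:320,::-1];cv2.imwrite('pics/s1.png',cv2.resize(c,None,fx=3,fy=3))"
```

```text
time_s: 1.8
position: [0.4703, 0.1901, 0.1428]
tcp_rot: [[-0.984, -0.18, 0.0], [-0.18, 0.984, 0.0], [-0.0, 0.0, -1.0]]
force: [0.5, -0.2, 0.9]
opening: 1.0
grasp_force: 0.0
t 1.8 tcp stand [-0.0902  0.2377  0.1428] F stand [ 0.4 -0.3  0.9] open 1.0 grip 0.0
d [-0.0001 -0.0017  0.0808] rv [0.  0.  0.1]
```

View pics/s1.png

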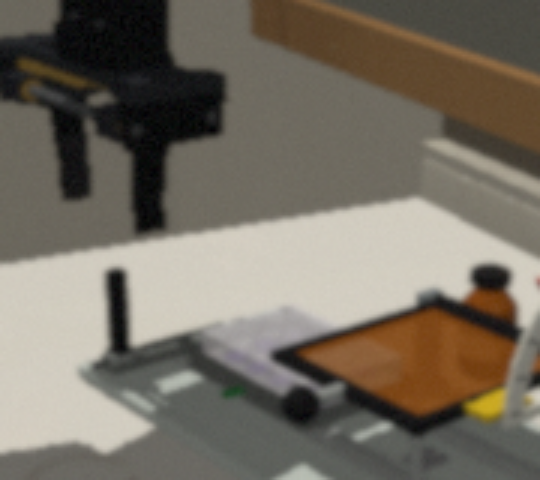

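The open fingers' tips, at (75,195) and (148,230), straddle the post at (117,270). Descending and closing.

To row units: 0.08 m is 0.2, 0.06 m is 0.15.

```bash
python3 steer.py '{"x": [0, 0, 0, 0, 0, 0, 0, 0, 0, 0, 0, 0], "y": [-0.0043, -0.0043, -0.0043, -0.0043, -0.0043, -0.0043, -0.0043, -0.0043, -0.0043, -0.0043, -0.0043, -0.0043], "z": [0.075, 0.15, 0.2, 0.2, 0.2, 0.2, 0.2, 0.2, 0.2, 0.2, 0.2, 0.2], "rx": [0, 0, 0, 0, 0, 0, 0, 0, 0, 0, 0, 0], "ry": [0, 0, 0, 0, 0, 0, 0, 0, 0, 0, 0, 0], "rz": [0, 0, 0, 0, 0, 0, 0, 0, 0, 0, 0, 0], "jaw": [1, 1, 1, 1, 1, 0.1, 0.1, 0.1, 0.1, 0.1, 0.1, 0.1]}'; python3 -c "
from h import *
stand()"
```

```text
time_s: 3.05
position: [0.4714, 0.1872, 0.0626]
tcp_rot: [[-0.984, -0.178, 0.0], [-0.178, 0.984, -0.0], [-0.0, -0.0, -1.0]]
force: [0.2, -0.1, -0.2]
opening: 0.444
grasp_force: 0.0
t 3.05 tcp stand [-0.0896  0.2347  0.0626] F stand [ 0.2 -0.1 -0.2] open 0.444 grip 0.0
```

```bash
python3 steer.py '{"x": [0, 0, 0, 0, 0, 0, 0, 0], "y": [0, 0, 0, 0, 0, 0, 0, 0], "z": [0, 0, 0, 0, 0, 0, 0, 0], "rx": [0, 0, 0, 0, 0, 0, 0, 0], "ry": [0, 0, 0, 0, 0, 0, 0, 0], "rz": [0, 0, 0, 0, 0, 0, 0, 0], "jaw": [0, 0, 0, 0, 0, 0, 0, 0]}'; python3 -c "
from h import *
stand()"
```

```text
time_s: 3.85
position: [0.4713, 0.1873, 0.0625]
tcp_rot: [[-0.984, -0.178, -0.0], [-0.178, 0.984, 0.0], [0.0, 0.0, -1.0]]
force: [-0.8, 1.3, -0.5]
opening: 0.173
grasp_force: 30.0
t 3.85 tcp stand [-0.0897  0.2348  0.0625] F stand [-0.6  1.5 -0.5] open 0.173 grip 29.958211169578135
```

To row units: -0.12 m is -0.3, -0.118 m is -0.295.

```bash
python3 steer.py '{"x": [0, 0, 0, 0, 0, 0, 0, 0, 0, 0, 0, 0, 0], "y": [-0.025, -0.055, -0.085, -0.115, -0.145, -0.175, -0.205, -0.235, -0.2625, -0.28, -0.295, -0.3, -0.3], "z": [0, 0, 0, 0, 0, 0, 0, 0, 0, 0, 0, 0, 0], "rx": [0, 0, 0, 0, 0, 0, 0, 0, 0, 0, 0, 0, 0], "ry": [0, 0, 0, 0, 0, 0, 0, 0, 0, 0, 0, 0, 0], "rz": [0, 0, 0, 0, 0, 0, 0, 0, 0, 0, 0, 0, 0], "jaw": [0, 0, 0, 0, 0, 0, 0, 0, 0, 0, 0, 0, 0]}'; python3 -c "
from h import *
stand()"
```

```text
time_s: 5.15
position: [0.4932, 0.0686, 0.0625]
tcp_rot: [[-0.984, -0.178, 0.001], [-0.178, 0.984, -0.001], [-0.001, -0.001, -1.0]]
force: [2.9, -1.4, -4.7]
opening: 0.177
grasp_force: 29.9
t 5.15 tcp stand [-0.0893  0.1141  0.0625] F stand [ 2.6 -1.9 -4.7] open 0.177 grip 29.936766014434397
```

To row units: -0.001 m is -0.0025.

```bash
f(){ python3 -c "
from h import *
stand()"; }
for i in 1 2 3 4 5 6 7; do python3 steer.py '{"x": [0, 0], "y": [-0.0025, -0.0025], "z": [0, 0], "rx": [0, 0], "ry": [0, 0], "rz": [0, 0], "jaw": [0, 0]}' >/dev/null; f; done
```

```text
t 5.35 tcp stand [-0.0893  0.1138  0.0626] F stand [ 3.5 -0.5 -4.7] open 0.175 grip 29.934960580430925
t 5.55 tcp stand [-0.0893  0.1134  0.0626] F stand [ 4.4  2.8 -5.4] open 0.173 grip 29.93429701309651
t 5.75 tcp stand [-0.0894  0.1131  0.0626] F stand [ 4.7  6.3 -4.6] open 0.173 grip 29.93343654088676
t 5.95 tcp stand [-0.0894  0.1128  0.0625] F stand [ 5.9  8.4 -5.5] open 0.176 grip 29.931508703157306
t 6.15 tcp stand [-0.0894  0.1125  0.0626] F stand [ 6.8 12.8 -4. ] open 0.174 grip 29.92831043433398
t 6.35 tcp stand [-0.0894  0.1124  0.0626] F stand [ 5.9 15.6 -4.4] open 0.178 grip 29.92396701592952
t 6.55 tcp stand [-0.0894  0.1104  0.0626] F stand [ 5.8  8.2 -5. ] open 0.169 grip 29.932996686547995
```

To row units: -0.001 m is -0.0025.

```bash
f(){ python3 -c "
from h import *
stand()"; }
for i in 1 2 3 4 5 6; do python3 steer.py '{"x": [0, 0], "y": [-0.0025, -0.0025], "z": [0, 0], "rx": [0, 0], "ry": [0, 0], "rz": [0, 0], "jaw": [0, 0]}' >/dev/null; f; done
python3 - <<'E'
from h import *
c=bot.capture('top')['color'][145:295,160:400,::-1];cv2.imwrite('pics/t2.png',cv2.resize(c,None,fx=3.3,fy=3.3,interpolation=cv2.INTER_CUBIC))
E
```

```text
t 6.75 tcp stand [-0.0893  0.1082  0.0626] F stand [ 5.3  4.1 -4.5] open 0.172 grip 29.93611302226782
t 6.95 tcp stand [-0.0893  0.1067  0.0626] F stand [ 4.5  4.  -5. ] open 0.172 grip 29.93631870020181
t 7.15 tcp stand [-0.0893  0.1052  0.0626] F stand [ 4.3  2.6 -5.4] open 0.179 grip 29.935764083638787
t 7.35 tcp stand [-0.0893  0.1037  0.0626] F stand [ 4.5  0.8 -6.2] open 0.175 grip 29.934142855927348
t 7.55 tcp stand [-0.0893  0.1023  0.0626] F stand [ 5.3 -1.6 -6.1] open 0.175 grip 29.930881820619106
t 7.75 tcp stand [-0.0893  0.1015  0.0626] F stand [ 5.5  0.4 -6.1] open 0.175 grip 29.930021041072905
```

View pics/t2.png

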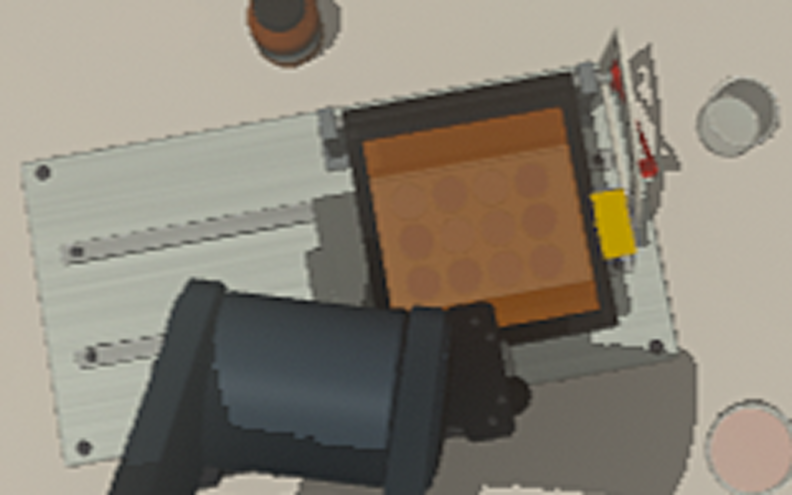

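The carrier is under the shield, the force has passed its peak, and it now reads about zero at y = 101.5 mm, as expected at the seat. I'll release, lift, back off and check the tab against the line.

To row units: -0.16 m is -0.4, -0.15 m is -0.375.

```bash
python3 steer.py '{"x": [0, 0, 0, 0, 0, 0, 0, 0, 0, 0.05, 0.125, 0.15, 0.15], "y": [0, 0, 0, 0, 0, 0, 0, 0, 0, 0, 0, 0, 0], "z": [0, 0, 0, 0, 0, -0.075, -0.15, -0.25, -0.325, -0.375, -0.4, -0.4, -0.4], "rx": [0, 0, 0, 0, 0, 0, 0, 0, 0, 0, 0, 0, 0], "ry": [0, 0, 0, 0, 0, 0, 0, 0, 0, 0, 0, 0, 0], "rz": [0, 0, 0, 0, 0, 0, 0, 0, 0, 0, 0, 0, 0], "jaw": [0.5, 0.5, 0.5, 0.5, 0.5, 0.5, 0.5, 0.5, 0.5, 0.5, 0.5, 0.5, 0.5]}'
python3 - <<'E'
from h import *
stand()
a=bot.capture('side');c=a['color']
for q in (.15,.155,.16,.165):
    print(q,proj(a,W([-.09,.26-q,.1])),proj(a,W([-.09,.26-q,.037])))
print(proj(a,W([-.1,0,.012])))
b=cv2.convertScaleAbs(c[170:290,180:320,::-1],alpha=1.2);cv2.imwrite('pics/s3.png',cv2.resize(b,None,fx=5,fy=5,interpolation=cv2.INTER_CUBIC))
E
```

```text
time_s: 9.1
position: [0.4344, 0.0458, 0.2225]
tcp_rot: [[-0.984, -0.177, -0.001], [-0.177, 0.984, 0.0], [0.001, 0.0, -1.0]]
force: [-0.1, -0.6, -0.1]
opening: 0.498
grasp_force: 0.0
t 9.1 tcp stand [-0.1513  0.1021  0.2225] F stand [-0.2 -0.6 -0.1] open 0.498 grip 0.0
0.15 [211.79748261 207.34532462] [212.62501435 236.02257307]
0.155 [213.2566735  208.10852693] [214.05064284 236.86826578]
0.16 [214.7265054  208.87729483] [215.48640667 237.71997084]
0.165 [216.20709514 209.65168941] [216.9324143 238.5777526]
[242.32144168 269.50721433]
```

View pics/s3.png

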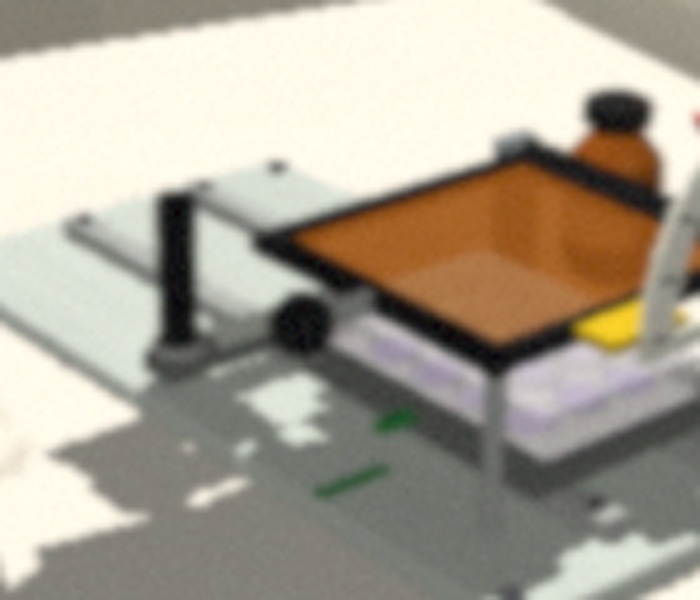

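The carrier is under the shield. The post top is at (215.4,209.4) px, which gives q of about 0.161, and the green tab at (398,420) in the crop stands just behind the line at (350,480). I'll put numbers on the green parts using saved and fresh views.

Run:
```python
from h import *
def greens(rgb):
    f=rgb.astype(float); w=np.clip(f[...,1]-np.maximum(f[...,0],f[...,2])-8,0,None)
    n,l,st,ce=cv2.connectedComponentsWithStats((w>12).astype(np.uint8))
    o=[]
    for i in range(1,n):
        if st[i,4]<4: continue
        y,x=np.where(cv2.dilate((l==i).astype(np.uint8),np.ones((3,3)))>0);ww=w[y,x]
        if 140<x.mean()<420 and 140<y.mean()<310: o.append((np.r_[x@ww,y@ww]/ww.sum(),st[i,4],(x.min(),x.max(),y.min(),y.max())))
    return o
S=bot.capture("side");T=bot.capture("top")
def toy(c,uv,z): # pixel->stand coords on plane z
    g=least_squares(lambda p:proj(c,W([p[0],p[1],z]))-uv,[-.08,0]).x; return np.round(g*1000,1)
for n,c,im in(("S0",S,cv2.imread("pics/side0.png")[:,:,::-1]),("S1",S,S["color"]),("T0",T,cv2.imread("pics/top0.png")[:,:,::-1]),("T1",T,T["color"])):
    for g in greens(im): print(n,np.round(g[0],1),g[1],"z12",toy(c,g[0],.012),"z20",toy(c,g[0],.02),"z30",toy(c,g[0],.03))
```

```text
S0 [217.2 229.9] 20 z12 [-35.9 171.3] z20 [-45.6 157.4] z30 [-57.7 140. ]
S0 [249.6 265.8] 39 z12 [-80.8   2.2] z20 [-89.7  -8.8] z30 [-100.8  -22.5]
S1 [258.7 253.8] 18 z12 [-36.3  28.3] z20 [-46.   16.9] z30 [-58.    2.6]
S1 [250.9 265.5] 9 z12 [-78.1   1.6] z20 [-87.   -9.4] z30 [-98.1 -23.1]
T0 [245.1 254.7] 23 z12 [-59.3 139.1] z20 [-59.7 138.5] z30 [-60.2 137.7]
```

The tab lies within about 1 mm of the line (2.6 against 1.9 mm with the same bias), so the carrier is seated. Next is the knob.

```bash
python3 -c "
from h import *
go([-.105,.001,.14]);go([-.105,.001,.067])"
```

```text
d [-0.0437 -0.1005  0.0821] rv [-0.  0. -0.]
d [-0.0437 -0.1005  0.1551] rv [-0.  0. -0.]
```

To row units: 0.1551 m is 0.3878, -0.0437 m is -0.1093.

```bash
python3 steer.py '{"x": [-0.025, -0.05, -0.0875, -0.1093, -0.1093, -0.1093, -0.1093, -0.1093, -0.1093, -0.1093, -0.1093, -0.1093, -0.1093, -0.1093], "y": [-0.075, -0.15, -0.225, -0.2513, -0.2513, -0.2513, -0.2513, -0.2513, -0.2513, -0.2513, -0.2513, -0.2513, -0.2513, -0.2513], "z": [0.05, 0.1, 0.15, 0.1875, 0.1875, 0.1875, 0.1875, 0.225, 0.275, 0.325, 0.375, 0.3878, 0.3878, 0.3878], "rx": [0, 0, 0, 0, 0, 0, 0, 0, 0, 0, 0, 0, 0, 0], "ry": [0, 0, 0, 0, 0, 0, 0, 0, 0, 0, 0, 0, 0, 0], "rz": [0, 0, 0, 0, 0, 0, 0, 0, 0, 0, 0, 0, 0, 0], "jaw": [0.8, 0.8, 0.8, 0.8, 0.8, 0.8, 0.8, 0.8, 0.8, 0.8, 0.8, 0.8, 0.8, 0.8]}'; python3 -c "
from h import *
stand();go([-.105,.001,.067])
c=bot.capture('side')['color'][170:290,180:320,::-1];cv2.imwrite('pics/s4.png',cv2.resize(c,None,fx=4,fy=4,interpolation=cv2.INTER_CUBIC))"
```

```text
time_s: 10.65
position: [0.4974, -0.0452, 0.0685]
tcp_rot: [[-0.984, -0.179, 0.002], [-0.179, 0.984, -0.001], [-0.001, -0.001, -1.0]]
force: [0.4, -0.6, 0.1]
opening: 0.799
grasp_force: 0.0
t 10.65 tcp stand [-0.1055  0.0013  0.0685] F stand [ 0.3 -0.6  0.1] open 0.799 grip 0.0
d [-0.0005 -0.0003  0.0015] rv [-0.   0.1  0. ]
```

View pics/s4.png

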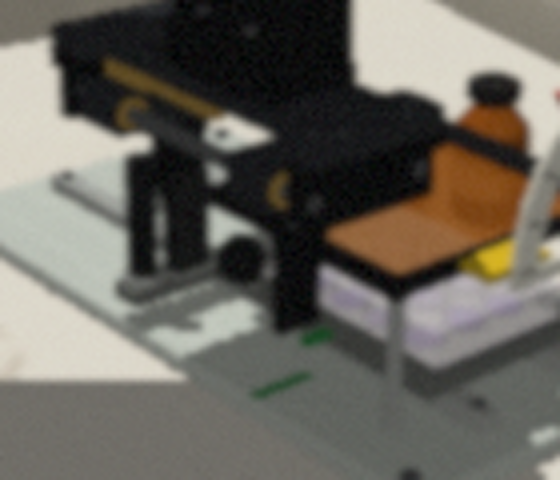

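The knob at (242,258) sits between the two fingers, at about (188,250) and (295,290). Closing.

To row units: 0.001 m is 0.0025.

```bash
python3 steer.py '{"x": [0, 0, 0, 0, 0, 0, 0, 0, 0, 0, 0], "y": [0, 0, 0, 0, 0, 0, 0, 0, 0, 0, 0], "z": [0.0025, 0.0025, 0.0025, 0.0025, 0.0025, 0.0025, 0.0025, 0.0025, 0.0025, 0.0025, 0.0025], "rx": [0, 0, 0, 0, 0, 0, 0, 0, 0, 0, 0], "ry": [0, 0, 0, 0, 0, 0, 0, 0, 0, 0, 0], "rz": [0, 0, 0, 0, 0, 0, 0, 0, 0, 0, 0], "jaw": [0, 0, 0, 0, 0, 0, 0, 0, 0, 0, 0]}'; python3 -c "
from h import *
stand()
p0=RS.T@(bot.read_state()['position']-np.r_[O,0])
for th in (.1,.2,.3,.4,.5,.6,.7,.8,.85):
    print(th, 'x',round(-.18*(1-np.cos(th)),4),'z',round(-.18*np.sin(th),4))"
```

```text
time_s: 11.8
position: [0.4968, -0.0451, 0.0664]
tcp_rot: [[-0.984, -0.178, -0.0], [-0.178, 0.984, 0.001], [0.0, 0.001, -1.0]]
force: [-0.2, 3.1, -1.4]
opening: 0.249
grasp_force: 30.0
t 11.8 tcp stand [-0.1061  0.0016  0.0664] F stand [ 0.4  3.1 -1.4] open 0.249 grip 29.9883896112442
0.1 x -0.0009 z -0.018
0.2 x -0.0036 z -0.0358
0.3 x -0.008 z -0.0532
0.4 x -0.0142 z -0.0701
0.5 x -0.022 z -0.0863
0.6 x -0.0314 z -0.1016
0.7 x -0.0423 z -0.116
0.8 x -0.0546 z -0.1291
0.85 x -0.0612 z -0.1352
```

To row units: -0.0701 m is -0.1753, -0.0617 m is -0.1543.

```bash
python3 steer.py '{"x": [0, -0.0023, -0.005, -0.009, -0.014, -0.02, -0.0273, -0.0355, -0.0355, -0.0355], "y": [0, 0, 0, 0, 0, 0, 0, 0, 0, 0], "z": [-0.0225, -0.045, -0.0675, -0.0895, -0.1115, -0.133, -0.1543, -0.1753, -0.1753, -0.1753], "rx": [0, 0, 0, 0, 0, 0, 0, 0, 0, 0], "ry": [0, 0, 0, 0, 0, 0, 0, 0, 0, 0], "rz": [0, 0, 0, 0, 0, 0, 0, 0, 0, 0], "jaw": [0, 0, 0, 0, 0, 0, 0, 0, 0, 0]}'; python3 -c "
from h import *
stand()"
```

```text
time_s: 12.8
position: [0.5107, -0.0425, 0.1371]
tcp_rot: [[-0.984, -0.178, -0.001], [-0.178, 0.984, 0.0], [0.0, 0.0, -1.0]]
force: [0.2, 5.5, -2.2]
opening: 0.252
grasp_force: 30.0
t 12.8 tcp stand [-0.092   0.0016  0.1371] F stand [ 1.2  5.4 -2.2] open 0.252 grip 30.019587893038988
```

```bash
python3 steer.py '{"x": [-0.0093, -0.0195, -0.0308, -0.043, -0.0563, -0.0703, -0.085, -0.101, -0.101, -0.101, -0.101], "y": [0, 0, 0, 0, 0, 0, 0, 0, 0, 0, 0], "z": [-0.0205, -0.0405, -0.06, -0.0788, -0.097, -0.1148, -0.1315, -0.1475, -0.1475, -0.1475, -0.1475], "rx": [0, 0, 0, 0, 0, 0, 0, 0, 0, 0, 0], "ry": [0, 0, 0, 0, 0, 0, 0, 0, 0, 0, 0], "rz": [0, 0, 0, 0, 0, 0, 0, 0, 0, 0, 0], "jaw": [0, 0, 0, 0, 0, 0, 0, 0, 0, 0, 0]}'
python3 - <<'E'
from h import *
stand()
c=bot.capture('side')['color'][150:250,230:380,::-1];cv2.imwrite('pics/s5.png',cv2.resize(c,None,fx=5,fy=5,interpolation=cv2.INTER_CUBIC))
E
```

```text
time_s: 13.9
position: [0.5503, -0.0352, 0.1959]
tcp_rot: [[-0.984, -0.178, -0.001], [-0.178, 0.984, 0.001], [0.001, 0.001, -1.0]]
force: [-0.6, 4.3, -2.9]
opening: 0.254
grasp_force: 30.0
t 13.9 tcp stand [-0.0517  0.0017  0.1959] F stand [ 0.2  4.4 -2.9] open 0.254 grip 30.015102569013834
```

View pics/s5.png

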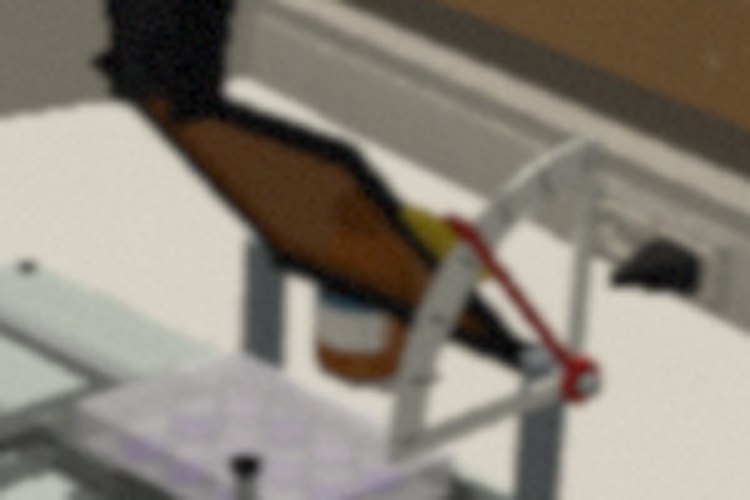

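The yellow pointer is nearly under the red arm; the arm still looks a touch steeper. Next, a fit of the index angle from the red pixels' line, and of the yellow pointer the same way.

Run:
```python
from h import *
S=bot.capture("side");T=bot.capture("top")
def pix(im,kind,box):
    f=im.astype(float);r,g,b=f[...,0],f[...,1],f[...,2]
    w=np.clip(r-np.maximum(g,b)*1.0-35,0,None)*(g<r*.45) if kind=="red" else np.clip(np.minimum(r,g)-2.2*b-15,0,None)*(g>r*.7)
    m=np.zeros_like(w);x0,x1,y0,y1=box;m[y0:y1,x0:x1]=w[y0:y1,x0:x1]
    y,x=np.where(m>0);return x,y,m[y,x]
def line(x,y,w):
    c=np.r_[x@w,y@w]/w.sum();d=np.stack([x,y],1)-c;e,v=np.linalg.eigh((d*w[:,None]).T@d/w.sum());return c,v[:,1],np.sqrt(e)
im0={"S":cv2.imread("pics/side0.png")[:,:,::-1],"T":cv2.imread("pics/top0.png")[:,:,::-1]}
def dirang(c,th,y,r0,r1):
    a,b=[proj(c,W([.075-r*np.cos(th),y,.086+r*np.sin(th)])) for r in(r0,r1)];return (b-a)/np.linalg.norm(b-a),a,b
def best(c,v,y,r0,r1):
    th=np.arange(.5,1.2,.002);k=[abs(np.cross(dirang(c,t,y,r0,r1)[0],v)) for t in th];return th[int(np.argmin(k))]
# red arm: exclude hub
for n,c,im in(("S0",S,im0["S"]),("S1",S,S["color"])):
    x,y,w=pix(im,"red",(312,340,185,224)); ce,v,e=line(x,y,w);print(n,"red",len(x),ce.round(2),v.round(3),e.round(2),"theta dir",best(c,v,-.093,.03,.11))
for th in(.8,.85,.9):
    v=dirang(S,th,-.093,.03,.11);print(th,v[1].round(1),v[2].round(1),"T",dirang(T,th,-.093,.03,.11)[2].round(1))
x,y,w=pix(S["color"],"yel",(290,345,180,230));print("yel",len(x), list(zip(x.tolist(),y.tolist()))[:3], line(x,y,w) if len(x)>4 else'')
x,y,w=pix(S["color"],"red",(300,360,180,240));print("extent",x.min(),x.max(),y.min(),y.max())
# shield black right (-y,) edge directly: kinematic angle
p=RS.T@(bot.read_state()["position"]-np.r_[O,0]);print(p,np.arctan2(p[2]+.019-.086,.075-p[0]))
cv2.imwrite("pics/T1.png",cv2.resize(T["color"][140:270,250:390,::-1],None,fx=4,fy=4,interpolation=cv2.INTER_CUBIC))
```

```text
S0 red 7 [323.69 196.95] [0.681 0.732] [0.3  2.29] theta dir 0.7720000000000002
S1 red 7 [322.99 196.53] [0.687 0.726] [0.35 2.11] theta dir 0.7660000000000002
0.8 [338.  217.9] [319.3 196. ] T [357.4 198.7]
0.85 [338.4 217.2] [321.  193.5] T [357.3 196.3]
0.9 [338.8 216.6] [322.8 191. ] T [357.1 193.7]
yel 45 [(311, 192), (310, 193), (311, 193)] (array([315.74227032, 195.87522085]), array([-0.85642348, -0.51627398]), array([1.10538213, 2.63764636]))
extent 321 346 195 228
[-0.05180594  0.00174913  0.19578837] 0.7931541365676356<stdin>:14: DeprecationWarning: Arrays of 2-dimensional vectors are deprecated. Use arrays of 3-dimensional vectors instead. (deprecated in NumPy 2.0)
```

```bash
python3 - <<'E' 2>/dev/null
from h import *
S=bot.capture("side");T=bot.capture("top")
im0={"S":cv2.imread("pics/side0.png")[:,:,::-1],"T":cv2.imread("pics/top0.png")[:,:,::-1]}
def P(c,r,th,y): return proj(c,W([.075-r*np.cos(th),y,.086+r*np.sin(th)]))
# redness column: r - (g+b)/2 relative to neighbourhood; centroid per row in side image along the arm
def prof(im):
    f=cv2.GaussianBlur(im,(3,3),0).astype(float);q=f[...,0]-f[...,1:].mean(2);pts=[]
    for v in range(199,220):
        u0=321+(v-194)*.75; lo=int(u0-5);s=q[v,lo:lo+12].copy();s=np.clip(s-s.max()*.5,0,None)
        pts.append((lo+np.arange(12)@s/s.sum(),v))
    return np.array(pts)
for n,c,im in(("S0",S,im0["S"]),("S1",S,S["color"])):
    p=prof(im); k=np.polyfit(p[:,1],p[:,0],1);res=p[:,0]-np.polyval(k,p[:,1]); print(n,k.round(3),"resid",res.std().round(2),np.abs(res).max().round(2))
    p=p[np.abs(res)<1.5*res.std()+.3]; k=np.polyfit(p[:,1],p[:,0],1)
    th=[t for t in np.arange(.6,1.1,.001)];s=[(lambda d:d[0]/d[1])(P(S,.1,t,-.093)-P(S,.03,t,-.093)) for t in th]
    print(" theta by slope",th[int(np.argmin(np.abs(np.array(s)-k[0])))]," u at v=205:",np.polyval(k,205), [ (t,round(np.interp(205,[P(S,.11,t,-.093)[1],P(S,.0,t,-.093)[1]],[P(S,.11,t,-.093)[0],P(S,.0,t,-.093)[0]]),2)) for t in(.8,.85,.9)])
E
```

```text
S0 [  0.759 174.441] resid 0.1 0.21
 theta by slope 0.8370000000000002  u at v=205: 329.99937511111887 [(0.8, np.float64(326.99)), (0.85, np.float64(329.44)), (0.9, np.float64(331.54))]
S1 [  0.802 165.147] resid 0.31 0.83
 theta by slope 0.8240000000000002  u at v=205: 329.70796111489494 [(0.8, np.float64(326.99)), (0.85, np.float64(329.44)), (0.9, np.float64(331.54))]
```

View pics/T1.png

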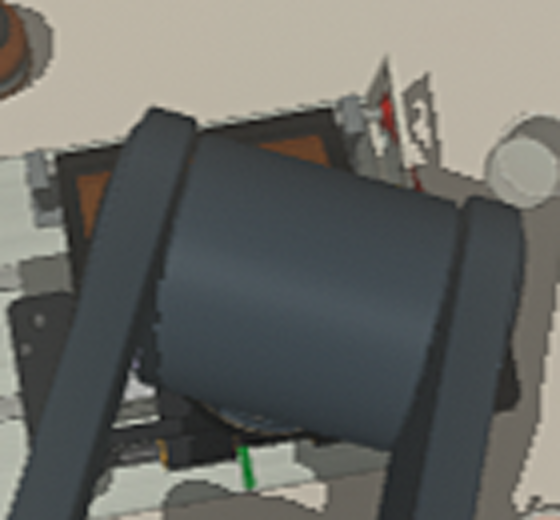

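The index angle is about 0.848 (slope 0.837, hub-corrected position 0.849, triangulation 0.857), and the shield is at about 0.80. I'll move the remaining 0.048 rad and look.

To row units: -0.0064 m is -0.016, -0.0059 m is -0.0148.

```bash
python3 steer.py '{"x": [-0.005, -0.0105, -0.016, -0.016, -0.016, -0.016, -0.016], "y": [0, 0, 0, 0, 0, 0, 0], "z": [-0.005, -0.01, -0.0148, -0.0148, -0.0148, -0.0148, -0.0148], "rx": [0, 0, 0, 0, 0, 0, 0], "ry": [0, 0, 0, 0, 0, 0, 0], "rz": [0, 0, 0, 0, 0, 0, 0], "jaw": [0, 0, 0, 0, 0, 0, 0]}'
python3 - <<'E'
from h import *
stand()
S=bot.capture('side');p=RS.T@(bot.read_state()["position"]-np.r_[O,0]);print("theta",np.arctan2(p[2]-.0664,.18-(p[0]+.1061)))
im=cv2.convertScaleAbs(S['color'][175:245,290:370,::-1],alpha=1.5)
b=cv2.resize(im,None,fx=8,fy=8,interpolation=cv2.INTER_CUBIC)
f=lambda r,th,y:tuple(np.round(((proj(S,W([.075-r*np.cos(th),y,.086+r*np.sin(th)]))-[290,175]+[.6,.1])+.5)*8).astype(int).tolist())
for th,col in((.80,(255,0,0)),(.85,(0,255,0)),(.9,(255,0,255))):
    for y in(-.071,-.088): cv2.circle(b,f(.110,th,y),3,col,-1);print(th,y,f(.11,th,y))
cv2.imwrite('pics/s6.png',b)
E
```

```text
time_s: 14.85
position: [0.5565, -0.034, 0.2017]
tcp_rot: [[-0.984, -0.178, -0.001], [-0.178, 0.984, 0.001], [0.001, 0.001, -1.0]]
force: [-0.8, 5.5, -3.1]
opening: 0.25
grasp_force: 30.0
t 14.85 tcp stand [-0.0454  0.0018  0.2017] F stand [ 0.2  5.6 -3.1] open 0.25 grip 30.015579666942358
theta 0.8480618008703109
0.8 -0.071 (171, 144)
0.8 -0.088 (227, 166)
0.85 -0.071 (185, 125)
0.85 -0.088 (240, 146)
0.9 -0.071 (199, 106)
0.9 -0.088 (254, 127)
```

View pics/s6.png

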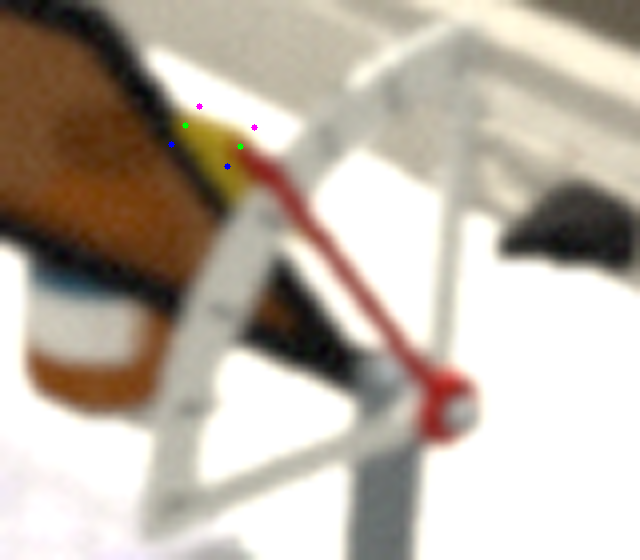

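The yellow pointer's outer edge, from (185,120) to (245,140), follows the 0.85 prediction and runs straight into the red tip at (250,150), so they are in line. One last check that the carrier is still seated and the hold is steady, then hand in.

```bash
python3 steer.py '{"x": [0, 0, 0, 0, 0], "y": [0, 0, 0, 0, 0], "z": [0, 0, 0, 0, 0], "rx": [0, 0, 0, 0, 0], "ry": [0, 0, 0, 0, 0], "rz": [0, 0, 0, 0, 0], "jaw": [0, 0, 0, 0, 0]}'|head -2
python3 - <<'E'
from h import *
stand();f=bot.capture("side")["color"].astype(float);w=np.clip(f[...,1]-np.maximum(f[...,0],f[...,2])-8,0,None)[246:262,250:270];y,x=np.where(w>4)
print("tab",x@w[y,x]/w[y,x].sum()+250,y@w[y,x]/w[y,x].sum()+246,"was 258.7 253.8")
print(bot.hand_in())
E
```

```text
time_s: 15.4
position: [0.5565, -0.0341, 0.2017]
t 15.4 tcp stand [-0.0454  0.0018  0.2017] F stand [ 0.   5.3 -1.9] open 0.257 grip 30.015574414283037
tab 258.718253968254 253.3531746031746 was 258.7 253.8
the job is handed in; nothing more can be done
None
```

I pushed the carrier into the viewing station with the shield shut (green tab within about 1 mm of the line), then raised the shield to about 0.848 rad, in line with the red index arm by my measurement, and handed the job in at about 15.5 s still holding the knob; no verdict came back.

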